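# Unlock the stone dealer's strongbox and hold the key turned

### The job

Lift the lid of the dark wooden key case open until it rests back on its stop and leave it there, then take out the key standing inside and push it all the way down into the lock on top of the grey strongbox, wiggling it past the sticky tumblers. Turn the key a quarter turn clockwise (seen from above) against its spring and finish holding it there: do not let go, or the lock springs back. Leave the other things on the desk where they are.

Things in the scene. Friction and masses are not known exactly. Their poses are not given: they have to be found in the camera images.
- keycase: open-topped dark wooden case fixed to the desk, 150 (x) x 170 (y) x 95 mm high, walls and floor 6 mm thick, closed by a hinged lid; origin at the centre of its underside; z up, its front (-x) faces the robot within 0.25 rad
- lid (a joint): the case's lid, a wooden panel 150 x 170 x 8 mm weighing about 0.22 kg, hinged along the case's far (+x) top edge: 0 = shut, grows as it opens, 1.9 rad = leaning back on its stop; it falls shut if let go below about 1.5 rad and falls back to its stop when past about 1.65
- lid_handle (a point): centre of the head of the round steel knob on the lid: head 28 mm diameter and 16 mm thick, centred 35 mm off the lid's outer face on a 12 mm neck, 30 mm in from the lid's front edge, mid-width; moves and turns with the lid
- lid_hinge (a point): a point on the lid's hinge line, mid-width, at the underside of the lid; the hinge line runs along this point's y axis. With the lid shut the knob's centre lies 120 mm in front of it (-x) and 43 mm above it
- key_bow (a point): centre of the flat bow (head) of the steel key, about 60 g: bow 30 mm wide (its x), 8 mm thick (its y, take it across this), 26 mm high (its z). The key starts upright, z up, in a cork rest (60 x 46 mm, top 30 mm above the desk, slot 20 mm deep) within 20 mm of the case's middle, turned up to 0.3 rad to the case; the bow's centre is then 71.5 mm above the desk
- key_tip (a point): centre of the key's lower end, 61.5 mm below the bow's centre, same axes. Below the bow a round 5 mm stem, 39.5 mm long, then a double-winged blade 20 mm (x) x 5 mm (y) x 9 mm high; the key is 74.5 mm long and the same both ways round (half a turn about z)
- keyhole (a point): centre of the keyhole's mouth in the flat steel plate on top of the lock, 100 mm above the desk; z up, the slot is long along this point's x. Vertical slot 22 x 8.5 mm for the 20 x 5 mm blade; sloping lips 4 mm high round it widen the mouth by 4 mm a side. The bottom is 24.5 mm below the mouth: with the tip there the blade is past the plate and tumblers and free to turn
- plug (a joint): the lock's cylinder, turned by the key's blade when fully home: 0 = locked, grows clockwise seen from above, hard stop at 1.57 rad (quarter turn); spring-return torque 0.04 N m at 0 to 0.13 N m at the stop. It has 0.13 rad of play on the key, so it lags the key by that much
- tumbler0 (a joint): upper sticky tumbler in the lock, a disc 5.5 to 9.5 mm below the mouth with a 22 x 7.5 mm slot; value = its twist about the hole's axis, anticlockwise from above, 0 = in line, range -0.26 to 0.26 rad, starts at 0.21 to 0.26, sticky (0.08 N m). While twisted it stops a straight push; twisting the key about 0.17 rad to and fro while pressing with 5 to 12 N shifts it and lets the blade pass
- tumbler1 (a joint): lower sticky tumbler, 10 to 14 mm below the mouth, the same but starts twisted clockwise, at -0.26 to -0.21 rad
- strongbox: grey steel strongbox fixed to the desk beside the key case (either may be on the left), 200 (x) x 220 (y) x 70 mm high, with a 70 x 70 mm lock housing in the middle of its top; origin at the centre of its underside, front (-x) towards the robot within 0.25 rad
- stonebox_mid (a point): bystander: centre of a small flat black stone box 50 x 40 x 16 mm lying on the strongbox's top near its front left corner
- loupe: bystander: black loupe, 34 mm diameter, 22 mm high, between case and strongbox; origin under its centre
- pencup: bystander: black pen cup, 72 mm diameter, 100 mm high plus pens to 150 mm, behind; origin under its centre
- jar: bystander: small glass jar, 56 mm diameter, 70 mm high, at the left; origin under its centre
- mug: bystander: white mug, 80 mm diameter, 90 mm high, at the left; origin under its centre
- calculator: bystander: grey calculator, 110 x 72 x 15 mm, close to the robot; origin under its centre

How it is judged:
On the way, in this order (a step that is already met when the one before it is completed fails the run):
1. the lid rests open on its stop (value of joint lid above 1.75 rad), for 0.2 s.
2. the key is fully home in the lock, with the lid still open (z of key_tip in the frame of keyhole below -0.022 m and horizontal distance between key_tip and keyhole below 0.004 m and angle between key_tip's own z axis and vertical below 0.15 rad and value of joint lid above 1.75 rad), for 0.1 s.
At the end, for the whole second after the job is handed in: key home in the lock (tip over 22 mm below the mouth, within 4 mm of its axis, upright within 0.15 rad), plug held turned over 1.27 rad (about 73 degrees) with the fingers gripping the key (over 3 N), lid still open on its stop (over 1.75 rad) (all of step 2 and value of joint plug above 1.27 rad and contact force between the fingers and key above 3 N); the arm keeps its last pose, push and grip.
It fails at once if one of the other things on the desk is moved more than 30 mm (distance of any of stonebox_mid, loupe, pencup, jar, mug, calculator from where it was at the start of the episode above 0.03 m).
It also fails if it takes over 72 s, if anything falls off the work surface, if the arm or the gripper's body presses on something with over 40 N, if the wrist force passes 120 N, or if a joint passes its speed limit or range.

### The arm

A 6-joint arm with a two-finger parallel gripper is mounted at the origin on the work surface. World frame = base frame: x ahead of the robot, y to its left, z up, the work surface at z = 0. Lengths are in m, angles in rad, forces in N, time in s.
With the tool pointing down it reaches from about 0.25 to 0.8 m from the base axis. Payload 3.9 kg.
Tool frame: the origin (TCP) lies at the very end of the fingers, on their centre line; the grasp point (between the pads) lies 19 mm behind it (grip_depth is the distance from the TCP to the grasp point, in m); z points along the fingers, y is the line along which they close (so a half turn about z gives the same grasp; the last joint's range is limited). The gripper opens to 85 mm and grips with 20 to 120 N. Pads are 22 mm wide; open, the fingers measure 114 mm over their backs; the gripper's body (76 mm by 85 mm) begins 54 mm behind the grasp point. The pads swing forward as they close: fully open they stand 13 mm farther back than shut.
Start: joints at [1.215, 0.26, -0.138, 1.173, 0, 1.571], TCP at [0.183, 0.492, 0.231] pointing down, gripper open.
Joint ranges: [-2.78, 2.78], [-0.83, 1.72], [-1.28, 1.37], [-1.9, 2.12], [-1.57, 1.48], [-3.14, 3.14]. Speed limits (rad/s): [2.57, 2.57, 3.14, 3.14, 3.14, 3.14].

### API

Orientations are given as a rotation vector (axis times angle).
In Python, from plant import * gives the robot as it stands.
- The arm moves only by the shell command python3 -m inch 'ROWS' [FORCE]. ROWS is JSON, a list of rows, each a list of 7 numbers: the shift along the world's x, y, z each as a share of 20 mm, from -1 to 1, then the turn, a rotation vector about the world's x, y, z each as a share of 0.12 rad, from -1 to 1, then the gripper command: -1 is fully open, 1 is shut, values between are in proportion. In form: [[dx, dy, dz, rx, ry, rz, fingers], ...]. A call has exactly 10 rows; each row shifts and turns the commanded pose from where the row before left it; what a row does not reach is not made up. A row lasts 1/12 s, in which the tool goes at most 41.7 mm and 7.16 degrees, less where a joint would pass 70% of its speed; a pose out of reach is approached as far as the arm can. A call with a number of a shift or a turn outside -1 to 1 is refused whole. A call with a gripper value outside its range is refused whole. The fingers move at their own pace and stop on an object; FORCE is the grip in N (left out, the last holds). Time passes only in rows, so rows that do not move let the fingers close, or fill a call up. It gives the time, the measured TCP pose, the force, the opening and the grip force at its end, in the units of the state.
- get_obs(): the state, without advancing time (a new reading comes with each control period).
- grab_frame(name): name is "scene" or "top" or "wrist"; returns the picture (480x640x3 uint8, blue, green, red); there is no depth.
- camera_info(name): a dict with "intrinsics" (3x3 intrinsics, pixels), "xyz" and "orientation" of the camera in the world; the wrist camera has in their place "hand_eye" (4x4, takes a point from camera to tool coordinates, whose origin is the TCP and whose axes are the flange's). Camera axes: x right, y down, z forward; pixel columns grow to the right and rows downward; lengths in m; the calibration is good to about 2 mm. A picture is of the moment at which its call begins: read the wrist's pose just before it. camera_info takes no time and is no camera call.
- hand_in(): hands the job in; it is judged then, once.
The state is a dict: "time_s": time; "joint_positions": joint angles; "qvel": joint speeds; "joint_efforts": joint torques, N m; "position": TCP position; "tool_rot": TCP orientation; "wrist_force": force on the tool from outside, world axes, zero at the start; "moment": the same for the moment, N m; "opening": opening from 0.0 (shut) to 1.0 (fully open); "grasp_force": force on a finger pad.
Only numpy, scipy, OpenCV 4.12 (cv2) and the standard library are available. Lean on these libraries where they do the work, as an engineer would, in place of code of your own. Each camera call takes 0.05 s, during which the arm holds its last target. There are 200 camera calls.

## Working session

There is one attempt and no reset: what is moved stays moved. The work goes in short steps, Python scripts to look and compute and a shell command to move; the robot and the scene stay as the last step left them, time stands still between calls to the robot, and variables do not carry over. Pictures are saved under pics/ and viewed, at most 10 in all, crops included, and the job is handed in when it is done.

```bash
ls; mkdir -p pics
python3 - <<'E'
from plant import *
import cv2,numpy as np
o=get_obs();print(o)
for n in("scene","top","wrist"):
    print(n,camera_info(n))
a=grab_frame("scene");b=grab_frame("top")
cv2.imwrite("pics/scene0.png",a);cv2.imwrite("pics/top0.png",b)
E
```

```text
pics
{'time_s': 0.0, 'joint_positions': array([ 1.21497606e+00,  2.60690409e-01, -1.39369613e-01,  1.17269942e+00,
        1.23103612e-05,  1.57082001e+00]), 'qvel': array([ 0.00140053,  0.0007267 ,  0.00056477, -0.00088621,  0.00207157,
       -0.00080525]), 'joint_efforts': array([ 1.75934524e-04, -4.05676460e+01,  2.53921187e+01,  1.85517292e-02,
        1.18690406e-05,  9.94948039e-06]), 'position': array([0.182648  , 0.49147828, 0.23046135]), 'tool_rot': array([-5.55950076e-01, -3.09164293e+00,  3.03121857e-03]), 'wrist_force': array([-0.34517634, -0.20072021,  0.30330133]), 'moment': array([ 0.02427168,  0.0113823 , -0.0248373 ]), 'grasp_force': 0.0, 'opening': 1.0037660661803256}
scene {'intrinsics': array([[456.73512627,   0.        , 320.70297531],
       [  0.        , 456.73512627, 241.5173261 ],
       [  0.        ,   0.        ,   1.        ]]), 'xyz': array([ 0.8767431 , -0.27615493,  0.94688763]), 'orientation': array([-2.48497678, -0.87480135,  0.22222742])}
top {'intrinsics': array([[521.20019774,   0.        , 324.34700807],
       [  0.        , 521.20019774, 248.95913519],
       [  0.        ,   0.        ,   1.        ]]), 'xyz': array([0.35455317, 0.1010953 , 1.33450267]), 'orientation': array([-2.12163575,  2.14727017, -0.17839365])}
wrist {'intrinsics': array([[412.40301759,   0.        , 322.89024777],
       [  0.        , 412.40301759, 230.89975976],
       [  0.        ,   0.        ,   1.        ]]), 'hand_eye': array([[-7.32602015e-05, -9.46746375e-01, -3.21980273e-01,
         8.26025275e-02],
       [ 9.99999996e-01, -5.46225805e-05, -6.69186064e-05,
        -7.51095548e-04],
       [ 4.57675546e-05, -3.21980277e-01,  9.46746375e-01,
        -1.42307302e-01],
       [ 0.00000000e+00,  0.00000000e+00,  0.00000000e+00,
         1.00000000e+00]])}
```

View pics/scene0.png

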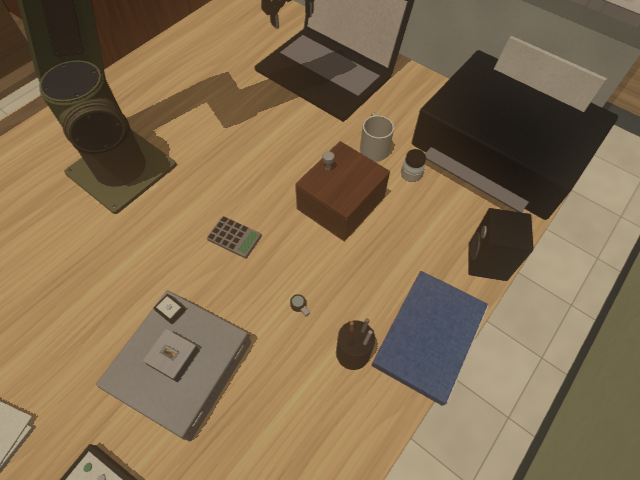

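View pics/top0.png

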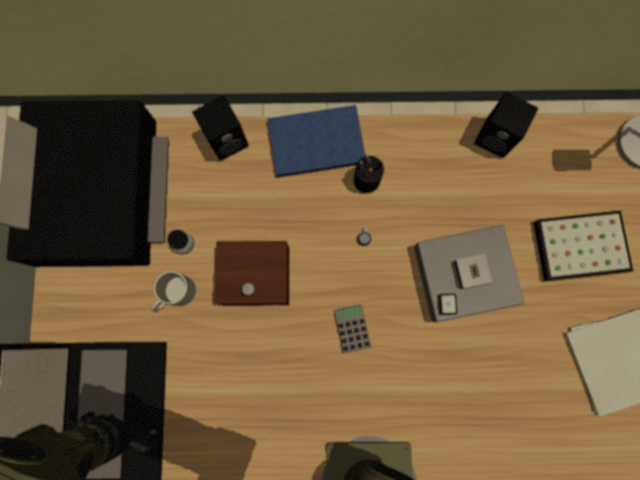

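The top picture shows the case at about (252,273) with its knob at (248,289), the strongbox at (469,273) with its keyhole near (474,270), and the loupe at (364,237). The scene picture shows the knob at (328,160) and the keyhole at (170,352).

```bash
cat > h.py <<'E'
from plant import *
import cv2,numpy as np
from scipy.spatial.transform import Rotation as R
def cam(n,o=None):
    c=camera_info(n);K=c["intrinsics"]
    if n!="wrist": return K,np.array(c["xyz"]),R.from_rotvec(c["orientation"]).as_matrix()
    T=np.eye(4);T[:3,:3]=R.from_rotvec(o["tool_rot"]).as_matrix();T[:3,3]=o["position"]
    T=T@c["hand_eye"];return K,T[:3,3],T[:3,:3]
def ray(n,px,o=None):
    K,p,M=cam(n,o);d=M@np.linalg.solve(K,[px[0],px[1],1.]);return p,d/np.linalg.norm(d)
def onz(n,px,z,o=None):
    p,d=ray(n,px,o);return p+d*(z-p[2])/d[2]
def proj(n,X,o=None):
    K,p,M=cam(n,o);v=K@(M.T@(np.array(X)-p));return v[:2]/v[2]
def tri(r1,r2):
    (p,d),(q,e)=r1,r2;s=np.linalg.lstsq(np.c_[d,-e],q-p,rcond=None)[0]
    a,b=p+s[0]*d,q+s[1]*e;return (a+b)/2,np.linalg.norm(a-b)
E
python3 - <<'E'
from h import *
a=cv2.imread("pics/top0.png");s=cv2.imread("pics/scene0.png")
hsv=cv2.cvtColor(a,cv2.COLOR_BGR2HSV)
for p in[(230,260),(252,289),(440,260),(474,265),(474,270),(200,330)]:print(p,a[p[1],p[0]],hsv[p[1],p[0]])
x=cv2.resize(a[235:310,205:300],None,fx=4,fy=4,interpolation=cv2.INTER_CUBIC)
y=cv2.resize(a[220:325,405:530],None,fx=4,fy=4,interpolation=cv2.INTER_CUBIC)
c=np.zeros((800 and 430,900,3),np.uint8)[:,:]
c[:300,:380]=x;c[:420,385:885]=y
cv2.imwrite("pics/c1.png",cv2.resize(c,(800,382)))
E
```

```text
(230, 260) [24 40 70] [ 10 168  70]
(252, 289) [106 122 133] [ 18  52 133]
(440, 260) [ 96 111 119] [ 20  49 119]
(474, 265) [78 91 99] [19 54 99]
(474, 270) [24 43 58] [ 17 149  58]
(200, 330) [ 78 125 161] [ 17 131 161]
```

View pics/c1.png

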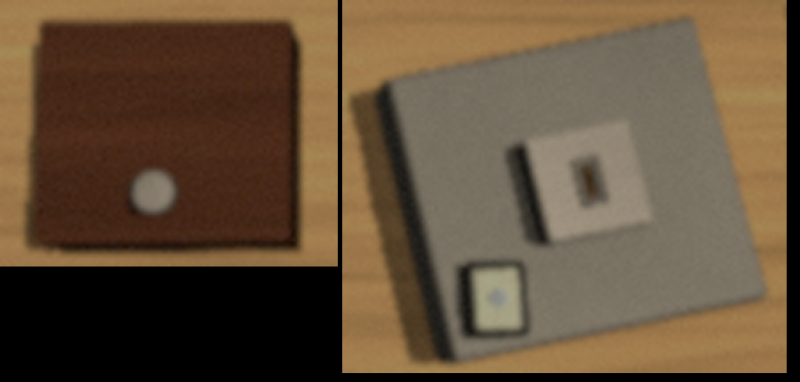

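The crops show the lid lit from above with little side wall, the knob, and the housing plate with a dark slot. All of them separate cleanly by brightness.

Run:
```python
from h import *
a=cv2.imread("pics/top0.png");s=cv2.imread("pics/scene0.png")
def big(m):
    c=max(cv2.findContours(m.astype(np.uint8),cv2.RETR_EXTERNAL,cv2.CHAIN_APPROX_NONE)[0],key=cv2.contourArea);return c
def roi(m,x0,y0,x1,y1):
    r=np.zeros_like(m);r[y0:y1,x0:x1]=m[y0:y1,x0:x1];return r
V=a.max(2).astype(int);sat=cv2.cvtColor(a,cv2.COLOR_BGR2HSV)[:,:,1].astype(int)
def rect(m,z,name):
    c=big(m)[:,0,:].astype(float)
    P=np.array([onz("top",p,z)[:2] for p in c])
    r=cv2.minAreaRect((P*1000).astype(np.float32));print(name,np.array(r[0])/1000,r[1],r[2]);return r
k=big(roi((sat<90)&(V>80),235,275,262,303));mk=cv2.moments(k);kp=(mk['m10']/mk['m00'],mk['m01']/mk['m00'])
print("knob px",kp,onz("top",kp,.146))
rect(roi((V>48)&(sat>140)&(V<110),205,235,300,310),.103,"lid")
rect(roi((V>65)&(sat<85),405,215,535,330),.07,"box")
h=roi((V>128)&(sat<85),446,245,500,295);rect(h,.1,"housing")
m=roi((sat>95)&(V<105),462,255,486,285)
q=big(m);print(cv2.boundingRect(q));mm=cv2.moments(q);kh=(mm['m10']/mm['m00'],mm['m01']/mm['m00']);print("keyhole",kh,onz("top",kh,.1))
# scene
V2=s.max(2).astype(int);s2=cv2.cvtColor(s,cv2.COLOR_BGR2HSV)[:,:,1].astype(int)
k=big(roi((s2<90)&(V2>70),318,148,342,163));x,y,w,hh=cv2.boundingRect(k);mk=cv2.moments(k);ks=(mk['m10']/mk['m00'],mk['m01']/mk['m00']);print(ks,(x,y,w,hh),tri(ray("top",kp),ray("scene",ks)))
print(tri(ray("top",kh),ray("scene",(170,352))))
cv2.imwrite("pics/c2.png",cv2.resize(s[320:390,130:220],None,fx=6,fy=6))
for X in([0.38,0,.02],):print(proj("top",X))
print("loupe",onz("top",(364,238),.022),"pencup",onz("top",(369,175),.1),"mug",onz("top",(173,290),.09),"jar",onz("top",(180,240),.07))
```

```text
knob px (247.83490566037736, 288.438679245283) [0.46517318 0.27556268 0.146     ]
lid [0.50665363 0.27655115] (178.24142456054688, 153.15782165527344) 89.30677032470703
box [ 0.50522    -0.25551816] (197.8720703125, 218.7139892578125) 11.069499015808105
housing [ 0.5071185  -0.25794513] (71.6339340209961, 70.45234680175781) 10.909075736999512
(473, 267, 3, 8)
keyhole (474.0625, 270.4375) [ 0.50596364 -0.25666923  0.1       ]
(327.95360824742266, 156.9209621993127) (323, 151, 11, 12) (array([0.46568125, 0.27625991, 0.1430311 ]), np.float64(0.0006886193520110323))
(array([ 0.50658503, -0.25418092,  0.1023844 ]), np.float64(0.003956436188933083))
[365.20205035 325.80276135]
loupe [ 0.60258176 -0.00231809  0.022     ] pencup [ 0.74539813 -0.01234579  0.1       ] mug [0.46879746 0.46262334 0.09      ] jar [0.59398515 0.45563026 0.07      ]
```

Both views put the knob at (0.465, 0.276), as the known geometry says, with case yaw near 0. The keyhole is near (0.507, -0.257) and the box yaw is about +0.19. I'll move above the knob next.

```bash
python3 -m inch '[[0.95,-0.72,0,0,0,0.3,-1],[0.95,-0.72,0,0,0,0.3,-1],[0.95,-0.72,0,0,0,0.3,-1],[0.95,-0.72,0,0,0,0.3,-1],[0.95,-0.72,0,0,0,0.3,-1],[0.95,-0.72,0,0,0,0.3,-1],[0.95,-0.72,0,0,0,0.3,-1],[0.95,-0.72,0,0,0,0.3,-1],[0.95,-0.72,0,0,0,0.3,-1],[0.95,-0.72,0,0,0,0.3,-1]]' 40
python3 -m inch '[[0.93,-0.72,0,0,0,0,-1],[0.93,-0.72,0,0,0,0,-1],[0.93,-0.72,0,0,0,0,-1],[0.93,-0.72,0,0,0,0,-1],[0.93,-0.72,0,0,0,0,-1],[0,0,0,0,0,0,-1],[0,0,0,0,0,0,-1],[0,0,0,0,0,0,-1],[0,0,0,0,0,0,-1],[0,0,0,0,0,0,-1]]'
python3 - <<'E'
from h import *
o=get_obs();print(o["position"],o["tool_rot"],o["joint_positions"]);w=grab_frame("wrist");cv2.imwrite("pics/w1.png",w)
print(proj("wrist",[.4655,.276,.146],o))
sat=cv2.cvtColor(w,cv2.COLOR_BGR2HSV)[:,:,1];V=w.max(2)
u,v=proj("wrist",[.4655,.276,.146],o).astype(int)
m=((sat<90)&(V>70)).astype(np.uint8)
n,l,st,c=cv2.connectedComponentsWithStats(m)
for i in range(1,n):
    if st[i,4]>300:print(st[i],c[i])
E
```

```text
time_s: 0.93
position: [0.3734, 0.347, 0.2309]
tool_rot: [0.009, -3.141, 0.001]
wrist_force: [-0.1, 0.3, 1.1]
opening: 1.001
grasp_force: 0.0
time_s: 1.77
position: [0.4651, 0.2767, 0.2313]
tool_rot: [0.009, -3.141, 0.0]
wrist_force: [0.5, 0.2, 0.6]
opening: 0.994
grasp_force: 0.0
[0.46506214 0.27666245 0.23125259] [ 8.66805377e-03 -3.14113868e+00  4.04640115e-05] [ 5.36536240e-01  2.88000515e-01 -9.89181112e-02  1.18427133e+00
  2.02711290e-04  5.31017162e-01]
[323.15951427 240.526637  ]
[   0    0   99  154 6481] [39.09257831 81.08548064]
[  491   148   149   133 14423] [571.17749428 213.80212161]
[ 302  210   46   53 1838] [324.50272035 237.13275299]
[ 483  294   69   55 2072] [511.34893822 316.22972973]
[ 138  312   56   76 1310] [163.35877863 350.74961832]
[ 453  312   55   76 1256] [481.90286624 350.0294586 ]
[ 24 316  30  39 797] [ 40.04015056 333.27728984]
[ 551  331   59   74 2882] [580.2352533  366.37543373]
```

View pics/w1.png

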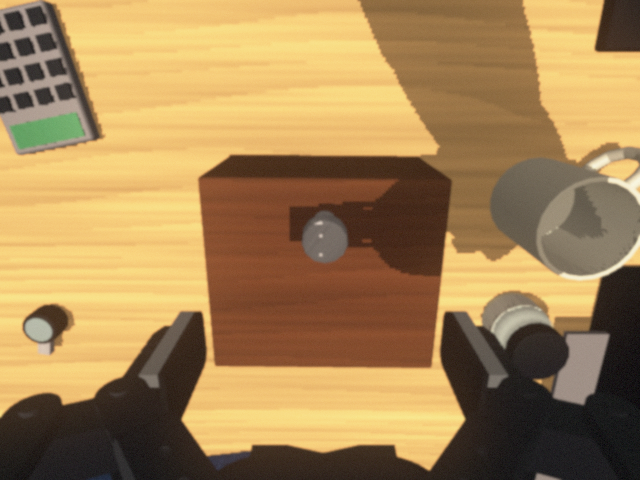

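The wrist picture shows the knob's top at about (325,240), against a predicted (323,240.5). The fingers straddle the case symmetrically. I'll descend and grip.

```bash
python3 -m inch '[[0,0,-0.7,0,0,0,-1],[0,0,-0.7,0,0,0,-1],[0,0,-0.7,0,0,0,-1],[0,0,-0.7,0,0,0,-1],[0,0,-0.7,0,0,0,-1],[0,0,-0.7,0,0,0,-1],[0,0,-0.7,0,0,0,-1],[0,0,-0.5,0,0,0,-1],[0,0,0,0,0,0,-1],[0,0,0,0,0,0,0.2]]' 40
python3 -m inch '[[0,0,0,0,0,0,1],[0,0,0,0,0,0,1],[0,0,0,0,0,0,1],[0,0,0,0,0,0,1],[0,0,0,0,0,0,1],[0,0,0,0,0,0,1],[0,0,0,0,0,0,1],[0,0,0,0,0,0,1],[0,0,0,0,0,0,1],[0,0,0,0,0,0,1]]' 40
```

```text
time_s: 2.65
position: [0.4653, 0.2762, 0.1231]
tool_rot: [0.008, -3.141, 0.001]
wrist_force: [-0.5, 0.1, 0.8]
opening: 0.881
grasp_force: 0.0
time_s: 3.48
position: [0.4664, 0.2776, 0.1244]
tool_rot: [-0.007, 3.14, 0.005]
wrist_force: [-3.0, 5.2, 5.5]
opening: 0.306
grasp_force: 39.4
```

```bash
python3 -m inch '[[0.23,0,0.505,0,0,0,1],[0.23,0,0.505,0,0,0,1],[0.315,0,0.455,0,0,0,1],[0.315,0,0.455,0,0,0,1],[0.39,0,0.395,0,0,0,1],[0.39,0,0.395,0,0,0,1],[0.455,0,0.32,0,0,0,1],[0.455,0,0.32,0,0,0,1],[0.5,0,0.24,0,0,0,1],[0.5,0,0.24,0,0,0,1]]' 40
```

```text
time_s: 4.32
position: [0.5401, 0.2773, 0.1999]
tool_rot: [0.009, -3.138, -0.004]
wrist_force: [-2.1, 5.2, -1.9]
opening: 0.302
grasp_force: 40.1
```

```bash
python3 -m inch '[[0.535,0,0.145,0,0,0,1],[0.535,0,0.145,0,0,0,1],[0.55,0,0.05,0,0,0,1],[0.55,0,0.05,0,0,0,1],[0.555,0,-0.045,0,0,0,1],[0.555,0,-0.045,0,0,0,1],[0.54,0,-0.145,0,0,0,1],[0.54,0,-0.145,0,0,0,1],[0.505,0,-0.23,0,0,0,1],[0.505,0,-0.23,0,0,0,1]]' 40
```

```text
time_s: 5.15
position: [0.6505, 0.277, 0.1923]
tool_rot: [-0.007, 3.138, 0.003]
wrist_force: [0.5, 3.8, 3.8]
opening: 0.303
grasp_force: 41.7
```

```bash
python3 -m inch '[[0.28,0,-0.18,0,0,0,1],[0.2,0,-0.14,0,0,0,1],[0,0,0,0,0,0,1],[0,0,0,0,0,0,-1],[0,0,0,0,0,0,-1],[0,0,0,0,0,0,-1],[0,0,0,0,0,0,-1],[0,0,0,0,0,0,-1],[0,0,0,0,0,0,-1],[0,0,0,0,0,0,-1]]' 40
python3 -m inch '[[0,0,0.5,0,0,0,-1],[0,0,0.5,0,0,0,-1],[0,0,1,0,0,0,-1],[0,0,1,0,0,0,-1],[0,0,1,0,0,0,-1],[0,0,0.9,0,0,0,-1],[-0.7,0,0,0,0,0,-1],[-1,0,0,0,0,0,-1],[-1,0,0,0,0,0,-1],[-1,0,0,0,0,0,-1]]' 40
python3 -m inch '[[-1,0,0,0,0,0,-1],[-1,0,0,0,0,0,-1],[-1,0,0,0,0,0,-1],[-1,0,0,0,0,0,-1],[0,0,0,0,0,0,-1],[0,0,0,0,0,0,-1],[0,0,0,0,0,0,-1],[0,0,0,0,0,0,-1],[0,0,0,0,0,0,-1],[0,0,0,0,0,0,-1]]' 40
python3 - <<'E'
from h import *
o=get_obs();print(o["position"],o["tool_rot"],proj("wrist",[.507,.276,.0845],o));w=grab_frame("wrist");cv2.imwrite("pics/w2.png",w)
cv2.imwrite("pics/top1.png",grab_frame("top"))
E
```

```text
time_s: 5.98
position: [0.6583, 0.276, 0.1844]
tool_rot: [0.007, -3.141, 0.0]
wrist_force: [-0.5, 0.3, -0.0]
opening: 1.0
grasp_force: 0.0
time_s: 6.82
position: [0.5842, 0.2762, 0.2841]
tool_rot: [-0.006, 3.14, 0.002]
wrist_force: [-0.4, 0.0, 1.0]
opening: 0.998
grasp_force: 0.0
time_s: 7.65
position: [0.5052, 0.2761, 0.2823]
tool_rot: [0.006, -3.142, 0.0]
wrist_force: [-0.5, -0.4, 0.1]
opening: 0.998
grasp_force: 0.0
[0.50517017 0.27611195 0.28229237] [ 5.76782742e-03 -3.14155089e+00  1.56239205e-04] [323.80828651 196.32793686]
```

View pics/w2.png

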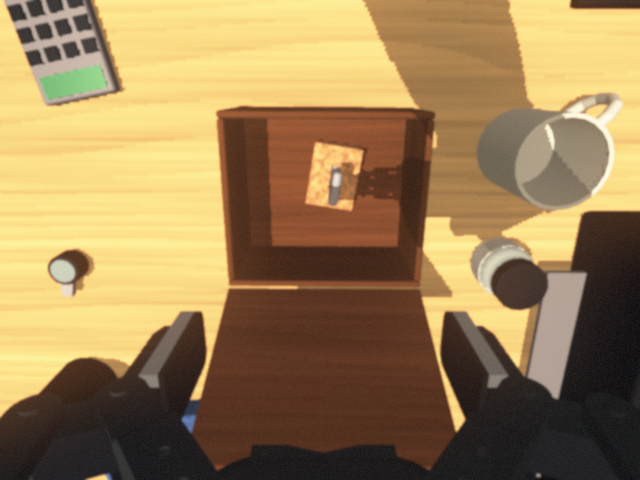

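The lid leans back open, and the cork rest with the key shows at about (335,183) inside the case. I'll zoom in on the key.

Run:
```python
from h import *
w=cv2.imread("pics/w2.png")
cv2.imwrite("pics/c3.png",cv2.resize(w[130:220,295:385],None,fx=6.5,fy=6.5,interpolation=cv2.INTER_NEAREST))
o=get_obs()
h=cv2.cvtColor(w,cv2.COLOR_BGR2HSV);V=h[:,:,2]
m=np.zeros(V.shape,np.uint8);m[130:220,295:375]=((V[130:220,295:375]>115)&(h[130:220,295:375,1]>60))
m=cv2.morphologyEx(m,cv2.MORPH_CLOSE,np.ones((25,25)))
c=max(cv2.findContours(m,0,1)[0],key=cv2.contourArea)
P=np.array([onz("wrist",p,.03,o)[:2]*1000 for p in c[:,0].astype(float)],np.float32)
print(cv2.minAreaRect(P))
```

```text
((500.0496520996094, 286.6822509765625), (86.83405303955078, 79.04053497314453), 0.22658061981201172)
```

View pics/c3.png

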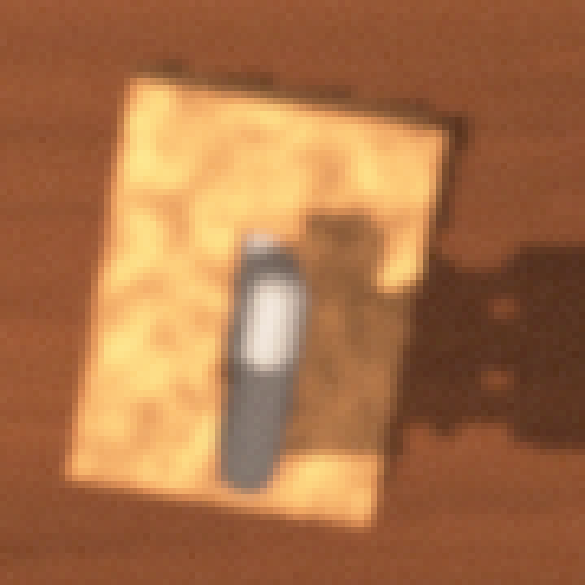

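The crop shows the bow's top face running from about (272,252) to (245,490) in crop pixels. The cork's corners are (130,78), (450,125), (372,528) and (68,478).

Run:
```python
from h import *
o=get_obs()
f=lambda u,v,z:onz("wrist",(295+(u-.5)/6.5-.0,130+(v-.5)/6.5),z,o)
a,b=f(272,252,.0845),f(245,490,.0845);print(a,b,(a+b)/2,np.linalg.norm(a-b),np.arctan2(*(b-a)[1::-1]))
C=[f(*p,.03) for p in((130,78),(450,125),(372,528),(68,478))]
print(np.mean(C,0));e1=(C[3]-C[0]+C[2]-C[1])/2;e2=(C[1]-C[0]+C[2]-C[3])/2
print(np.linalg.norm(e1),np.arctan2(e1[1],e1[0]),np.linalg.norm(e2),np.arctan2(e2[1],e2[0])-np.pi/2)
# top view check of the keyhole again, with lid check
t=cv2.imread("pics/top1.png");print(proj("top",[.664,.276,.195]))
cv2.imwrite("pics/c4.png",cv2.resize(t[170:320,200:400],None,fx=3,fy=3))
```

```text
[0.48311126 0.2865501  0.0845    ] [0.51449391 0.28346476 0.0845    ] [0.49880259 0.28500743 0.0845    ] 0.03153394673444134 -0.09799859298354037
[0.50115766 0.28592085 0.03      ]
0.06121359389430704 -0.15839159561154667 0.047045274954979704 -0.15226999479963355
[245.56987608 198.37336949]
```

```bash
python3 -m inch '[[-0.13,0.23,-0.5,0,0,-0.6,-1],[-0.13,0.24,-0.5,0,0,-0.6,-1],[0,0,-1,0,0,0,-1],[0,0,-1,0,0,0,-1],[0,0,-1,0,0,0,-1],[0,0,-1,0,0,0,-1],[0,0,-1,0,0,0,-1],[0,0,-1,0,0,0,-1],[0,0,-1,0,0,0,-1],[0,0,0,0,0,0,-1]]' 60
python3 - <<'E'
from h import *
o=get_obs();print(o["position"],o["tool_rot"]);w=grab_frame("wrist")
print(proj("wrist",[.4998,.2855,.0845],o))
cv2.imwrite("pics/w3.png",w)
E
```

```text
time_s: 8.58
position: [0.4967, 0.2839, 0.1184]
tool_rot: [-0.219, -3.128, 0.007]
wrist_force: [-1.4, 0.0, -0.6]
opening: 0.996
grasp_force: 0.0
[0.49673276 0.28389939 0.11839208] [-0.2192583  -3.12753695  0.00674707]
[329.18831092 282.86756083]
```

View pics/w3.png

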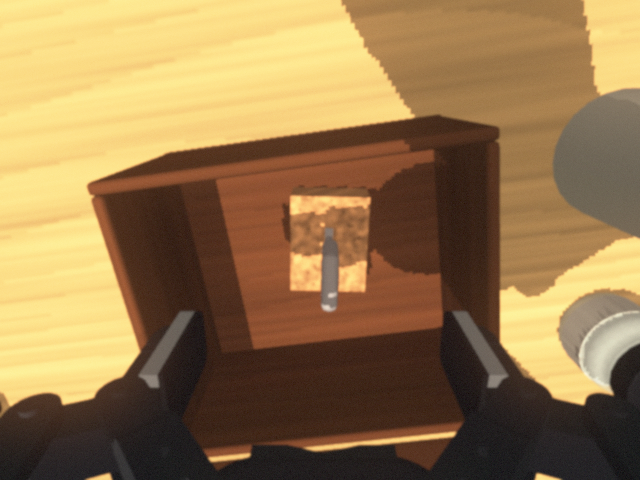

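The key's bow sits at about (330,284), as predicted, and the cork is square to the gripper. I'll descend and grip.

```bash
python3 -m inch '[[0.06,0.03,-0.6,0,0,0,-1],[0.06,0.03,-0.6,0,0,0,-1],[0,0,-0.6,0,0,0,-1],[0,0,-0.6,0,0,0,-1],[0,0,-0.6,0,0,0,-1],[0,0,-0.2,0,0,0,-1],[0,0,0,0,0,0,-1],[0,0,0,0,0,0,-1],[0,0,0,0,0,0,-1],[0,0,0,0,0,0,-1]]' 60
```

```text
time_s: 9.47
position: [0.5025, 0.2872, 0.0596]
tool_rot: [0.219, 3.132, 0.002]
wrist_force: [-0.7, 0.4, 0.2]
opening: 1.001
grasp_force: 0.0
```

```bash
python3 -m inch '[[-0.12,-0.07,-0.15,0,0,0,-1],[0,0,-0.15,0,0,0,-1],[0,0,0,0,0,0,-1],[0,0,0,0,0,0,1],[0,0,0,0,0,0,1],[0,0,0,0,0,0,1],[0,0,0,0,0,0,1],[0,0,0,0,0,0,1],[0,0,0,0,0,0,1],[0,0,0,0,0,0,1]]' 60
python3 -m inch '[[0,0,0,0,0,0,1],[0,0,0,0,0,0,1],[0,0,0,0,0,0,1],[0,0,0,0,0,0,1],[0,0,0,0,0,0,1],[0,0,0,0,0,0,1],[0,0,0,0,0,0,1],[0,0,0,0,0,0,1],[0,0,0,0,0,0,1],[0,0,0,0,0,0,1]]' 60
```

```text
time_s: 10.3
position: [0.4995, 0.2856, 0.0527]
tool_rot: [0.219, 3.134, 0.001]
wrist_force: [-0.3, -0.1, -1.4]
opening: 0.082
grasp_force: 59.9
time_s: 11.13
position: [0.4994, 0.2856, 0.0527]
tool_rot: [0.219, 3.134, 0.001]
wrist_force: [-0.1, 1.8, 2.1]
opening: 0.083
grasp_force: 60.2
```

```bash
python3 -m inch '[[0,0,0.4,0,0,0,1],[0,0,0.6,0,0,0,1],[0,0,0.9,0,0,0,1],[0,0,1,0,0,0,1],[0,0,1,0,0,0,1],[0,0,1,0,0,0,1],[0,0,1,0,0,0,1],[0,0,1,0,0,0,1],[0,0,1,0,0,0,1],[0,0,1,0,0,0,1]]' 60
python3 -m inch '[[0,-0.5,0,0,0,0.28,1],[0,-1,0,0,0,0.28,1],[0,-1,0,0,0,0.28,1],[0,-1,0,0,0,0.28,1],[0,-1,0,0,0,0.28,1],[0,-1,0,0,0,0.28,1],[0,-1,0,0,0,0.28,1],[0,-1,0,0,0,0.28,1],[0,-1,0,0,0,0.28,1],[0,-1,0,0,0,0.28,1]]' 60
python3 -m inch '[[0,-1,0,0,0,0,1],[0,-1,0,0,0,0,1],[0,-1,0,0,0,0,1],[0,-1,0,0,0,0,1],[0,-1,0,0,0,0,1],[0,-1,0,0,0,0,1],[0,-1,0,0,0,0,1],[0,-1,0,0,0,0,1],[0,-1,0,0,0,0,1],[0,-1,0,0,0,0,1]]' 60
python3 -m inch '[[0,-1,0,0,0,0,1],[0,-1,0,0,0,0,1],[0,-1,0,0,0,0,1],[0,-1,0,0,0,0,1],[0,-1,0,0,0,0,1],[0,-1,0,0,0,0,1],[0,-1,0,0,0,0,1],[0.2,-0.65,0,0,0,0,1],[0.17,0,0,0,0,0,1],[0,0,0,0,0,0,1]]' 60
python3 -m inch '[[0,0,0,0,0,0,1],[0,0,0,0,0,0,1],[0,0,0,0,0,0,1],[0,0,0,0,0,0,1],[0,0,0,0,0,0,1],[0,0,0,0,0,0,1],[0,0,0,0,0,0,1],[0,0,0,0,0,0,1],[0,0,0,0,0,0,1],[0,0,0,0,0,0,1]]' 60
python3 - <<'E'
from h import *
o=get_obs();print(o["position"],o["tool_rot"]);w=grab_frame("wrist")
print(proj("wrist",[.5065,-.257,.1],o))
cv2.imwrite("pics/w4.png",w)
E
```

```text
time_s: 11.97
position: [0.4984, 0.2842, 0.2315]
tool_rot: [-0.22, -3.133, 0.004]
wrist_force: [-0.1, 0.8, -0.8]
opening: 0.083
grasp_force: 59.9
time_s: 12.8
position: [0.4981, 0.0936, 0.2305]
tool_rot: [0.31, -3.124, 0.002]
wrist_force: [0.8, 0.4, -0.8]
opening: 0.082
grasp_force: 59.9
time_s: 13.63
position: [0.4979, -0.106, 0.2305]
tool_rot: [0.307, -3.124, 0.001]
wrist_force: [-0.1, -0.3, -1.0]
opening: 0.084
grasp_force: 59.9
time_s: 14.47
position: [0.5069, -0.258, 0.2303]
tool_rot: [0.306, -3.126, -0.001]
wrist_force: [-0.2, 0.0, -0.5]
opening: 0.086
grasp_force: 59.9
time_s: 15.3
position: [0.5066, -0.2577, 0.2305]
tool_rot: [0.308, -3.126, -0.0]
wrist_force: [0.2, 0.2, -2.2]
opening: 0.079
grasp_force: 59.9
[ 0.50663697 -0.25771045  0.23048639] [ 3.07523640e-01 -3.12644635e+00 -6.83900357e-05]
[325.14123129 217.60640263]
```

View pics/w4.png

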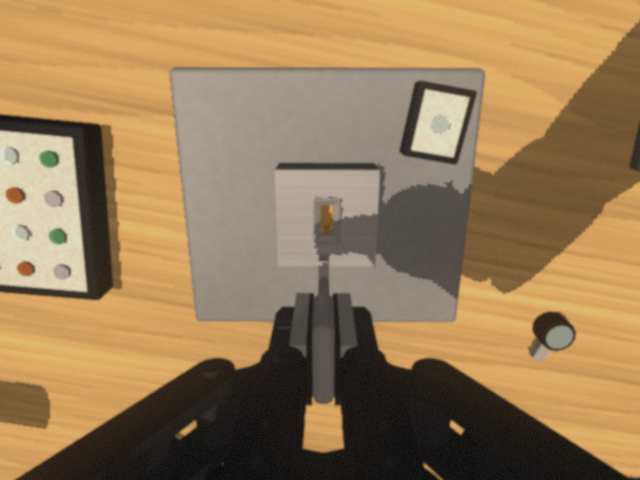

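The strongbox is square to the image. The housing mouth sits near (327,217) and the held key hangs at about u=324. I'll zoom in to measure both.

Run:
```python
from h import *
w=cv2.imread("pics/w4.png")
cv2.imwrite("pics/c5.png",cv2.resize(w[155:305,265:390],None,fx=4,fy=4,interpolation=cv2.INTER_NEAREST))
```

```text
(no output)
```

View pics/c5.png

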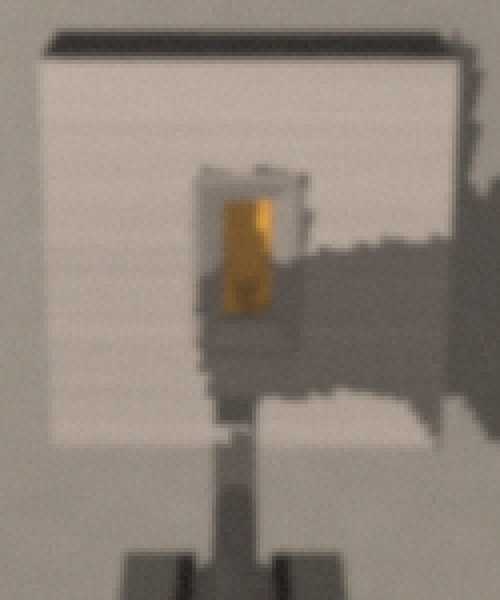

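The lips' outer edge spans (197..303, 172..352) in the crop and the slot (222..272, 198..315). The key hangs at u≈236, with the end of its blade at v≈437.

```bash
cat > m.py <<'E'
from h import *
o=dict(position=[.50663697,-.25771045,.23048639],tool_rot=[3.07523640e-01,-3.12644635,-6.8e-05])
px=lambda u,v:(265+(u-2)/4,155+(v-2)/4)
f=lambda u,v,z:onz("wrist",px(u,v),z,o)
Rt=R.from_rotvec(o["tool_rot"]).as_matrix();kx=-Rt[:,0];print("key x axis",kx,np.arctan2(kx[1],kx[0]),"tool z",Rt[:,2])
C=[f(*p,.1) for p in((42,58),(458,58),(440,445),(50,445))]
print("housing",np.mean(C,0),[np.linalg.norm(C[i]-C[i-1]) for i in range(4)],np.arctan2(*((C[3]-C[0]+C[2]-C[1])[1::-1])),np.arctan2(*((C[0]-C[1]+C[3]-C[2])[1::-1]))-np.pi/2)
print("slot",f(247,256.5,.1),f(247,256.5,.096));print("lips",f(250,262,.1),f(250,262,.104))
t=np.array(o["position"])-Rt[:,2]*.019
for z,s in((-.0615,-.01),(-.0525,-.01),(-.0525,-.0025),(-.0225,-.0025)):
    X=t-Rt[:,2]*z+kx*s;q=proj("wrist",X,o);print(z,s,(q-[265,155])*4+2)
E
python3 m.py
```

```text
key x axis [ 9.80835237e-01  1.94838995e-01 -5.38648799e-05] 0.19609329730445865 tool z [-6.23403502e-05  3.73679428e-05 -9.99999997e-01]
housing [ 0.50752513 -0.25594424  0.1       ] [np.float64(0.06994766060882766), np.float64(0.06913106774652691), np.float64(0.0699260174891375), np.float64(0.07012973918948168)] 0.18637066097665414 -2.9453657218566915
slot [ 0.50707214 -0.25610327  0.1       ] [ 0.5082702  -0.25583333  0.096     ]
lips [ 0.50794677 -0.25539749  0.1       ] [ 0.50673589 -0.25567778  0.104     ]
-0.0615 -0.01 [240.00478788 385.78044235]
-0.0525 -0.01 [240.23837545 414.52815404]
-0.0525 -0.0025 [240.15917395 474.05825269]
-0.0225 -0.0025 [241.08797773 600.36846382]
```

The housing measures 70 x 70 mm at z=0.1 with its centre at (0.5075, -0.2559). The key tip is about 1.2 mm ahead of the grip centre. I'll shift +2 mm in y and descend to the mouth.

```bash
python3 -m inch '[[-0.02,0.1,-0.8,0,0,0,1],[0,0,-0.8,0,0,0,1],[0,0,-0.8,0,0,0,1],[0,0,-0.8,0,0,0,1],[0,0,-0.8,0,0,0,1],[0,0,0,0,0,0,1],[0,0,0,0,0,0,1],[0,0,0,0,0,0,1],[0,0,0,0,0,0,1],[0,0,0,0,0,0,1]]' 80
python3 -m inch '[[0,0,-0.06,0,0,0,1],[0,0,-0.06,0,0,0,1],[0,0,-0.06,0,0,0,1],[0,0,-0.06,0,0,0,1],[0,0,-0.06,0,0,0,1],[0,0,-0.06,0,0,0,1],[0,0,-0.06,0,0,0,1],[0,0,-0.06,0,0,0,1],[0,0,0,0,0,0,1],[0,0,0,0,0,0,1]]' 80
python3 -m inch '[[0,0,-0.05,0,0,0,1],[0,0,-0.05,0,0,0,1],[0,0,-0.05,0,0,0,1],[0,0,0,0,0,0,1],[0,0,0,0,0,0,1],[0,0,0,0,0,0,1],[0,0,0,0,0,0,1],[0,0,0,0,0,0,1],[0,0,0,0,0,0,1],[0,0,0,0,0,0,1]]' 80
```

```text
time_s: 16.18
position: [0.5071, -0.2561, 0.1518]
tool_rot: [-0.307, 3.125, -0.002]
wrist_force: [-0.0, -0.0, -0.9]
opening: 0.081
grasp_force: 81.4
time_s: 17.02
position: [0.5062, -0.2556, 0.1408]
tool_rot: [0.308, -3.126, -0.0]
wrist_force: [-0.5, -0.7, -0.8]
opening: 0.082
grasp_force: 81.4
time_s: 17.85
position: [0.5063, -0.2557, 0.1379]
tool_rot: [-0.308, 3.126, -0.0]
wrist_force: [0.4, 0.1, -0.7]
opening: 0.084
grasp_force: 81.4
```

```bash
python3 -m inch '[[0,0,-0.05,0,0,0,1],[0,0,-0.05,0,0,0,1],[0,0,-0.05,0,0,0,1],[0,0,0,0,0,0,1],[0,0,0,0,0,0,1],[0,0,0,0,0,0,1],[0,0,0,0,0,0,1],[0,0,0,0,0,0,1],[0,0,0,0,0,0,1],[0,0,0,0,0,0,1]]' 80
```

```text
time_s: 18.68
position: [0.5067, -0.2559, 0.1361]
tool_rot: [-0.308, 3.125, -0.001]
wrist_force: [-1.6, 1.0, 6.7]
opening: 0.078
grasp_force: 82.9
```

```bash
python3 -m inch '[[0,0,0,0,0,0.5,1],[0,0,-0.03,0,0,0.5,1],[0,0,-0.03,0,0,0.42,1],[0,0,-0.03,0,0,0,1],[0,0,-0.03,0,0,0,1],[0,0,0,0,0,0,1],[0,0,0,0,0,0,1],[0,0,0,0,0,0,1],[0,0,0,0,0,0,1],[0,0,0,0,0,0,1]]' 80
```

```text
time_s: 19.52
position: [0.5063, -0.2557, 0.1326]
tool_rot: [-0.572, 3.089, -0.0]
wrist_force: [-0.4, 0.0, 1.2]
opening: 0.08
grasp_force: 82.2
```

The blade has passed tumbler0. Now I'll twist the other way while pressing.

```bash
python3 -m inch '[[0,0,0,0,0,-0.6,1],[0,0,-0.02,0,0,-0.6,1],[0,0,-0.03,0,0,-0.6,1],[0,0,-0.03,0,0,-0.6,1],[0,0,-0.03,0,0,-0.44,1],[0,0,-0.03,0,0,0,1],[0,0,-0.03,0,0,0,1],[0,0,0,0,0,0,1],[0,0,0,0,0,0,1],[0,0,0,0,0,0,1]]' 80
```

```text
time_s: 20.35
position: [0.5065, -0.2553, 0.1291]
tool_rot: [-0.041, 3.141, 0.001]
wrist_force: [0.7, 3.4, 3.5]
opening: 0.086
grasp_force: 82.3
```

```bash
python3 -m inch '[[0,0,-0.02,0,0,0.5,1],[0,0,-0.03,0,0,0.5,1],[0,0,-0.05,0,0,0.4,1],[0,0,-0.05,0,0,0,1],[0,0,-0.05,0,0,0,1],[0,0,-0.05,0,0,0,1],[0,0,-0.05,0,0,0,1],[0,0,0,0,0,0,1],[0,0,0,0,0,0,1],[0,0,0,0,0,0,1]]' 80
```

```text
time_s: 21.18
position: [0.5063, -0.2557, 0.1228]
tool_rot: [0.304, -3.127, -0.0]
wrist_force: [0.2, 1.0, 0.4]
opening: 0.078
grasp_force: 82.0
```

```bash
python3 -m inch '[[0,0,-0.05,0,0,0,1],[0,0,-0.05,0,0,0,1],[0,0,-0.05,0,0,0,1],[0,0,-0.05,0,0,0,1],[0,0,-0.05,0,0,0,1],[0,0,-0.05,0,0,0,1],[0,0,0,0,0,0,1],[0,0,0,0,0,0,1],[0,0,0,0,0,0,1],[0,0,0,0,0,0,1]]' 80
```

```text
time_s: 22.02
position: [0.5059, -0.2561, 0.1181]
tool_rot: [0.304, -3.127, 0.002]
wrist_force: [-2.0, 0.9, 7.3]
opening: 0.078
grasp_force: 83.1
```

```bash
python3 -m inch '[[0.001,0.005,0,0,0,-0.68,1],[0.001,0.005,0,0,0,-0.68,1],[0.001,0.005,0,0,0,-0.68,1],[0.001,0.004,0,0,0,-0.68,1],[0.002,0.004,0,0,0,-0.68,1],[0.002,0.004,0,0,0,-0.68,1],[0.002,0.004,0,0,0,-0.68,1],[0.003,0.004,0,0,0,-0.68,1],[0.003,0.004,0,0,0,-0.68,1],[0.003,0.003,0,0,0,-0.68,1]]' 110
```

```text
time_s: 22.85
position: [0.5066, -0.2544, 0.1182]
tool_rot: [0.967, 2.989, 0.001]
wrist_force: [-2.3, 3.1, 8.3]
opening: 0.071
grasp_force: 108.3
```

```bash
python3 -m inch '[[0.003,0.003,0,0,0,-0.68,1],[0.003,0.002,0,0,0,-0.68,1],[0.003,0.002,0,0,0,-0.68,1],[0.003,0.002,0,0,0,-0.68,1],[0.003,0.002,0,0,0,-0.68,1],[0.004,0.002,0,0,0,-0.68,1],[0.004,0.001,0,0,0,-0.68,1],[0.004,0.001,0,0,0,-0.68,1],[0.004,0,0,0,0,-0.68,1],[0.004,0,0,0,0,-0.68,1]]' 110
python3 - <<'E'
from h import *
o=get_obs();x=R.from_rotvec(o["tool_rot"]).as_matrix()[:,0];print(np.arctan2(-x[1],-x[0])-.193,o["moment"],o["wrist_force"],o["position"])
cv2.imwrite("pics/w6.png",grab_frame("wrist"))
E
```

```text
time_s: 23.68
position: [0.5076, -0.2536, 0.1182]
tool_rot: [-2.073, -2.36, -0.003]
wrist_force: [-1.5, 4.6, 7.9]
opening: 0.077
grasp_force: 108.4
-1.6343157422652077 [0.95864417 0.25531031 0.13106043] [-1.4840597   4.62133082  7.86632736] [ 0.50756033 -0.25362354  0.11815962]
```

View pics/w6.png

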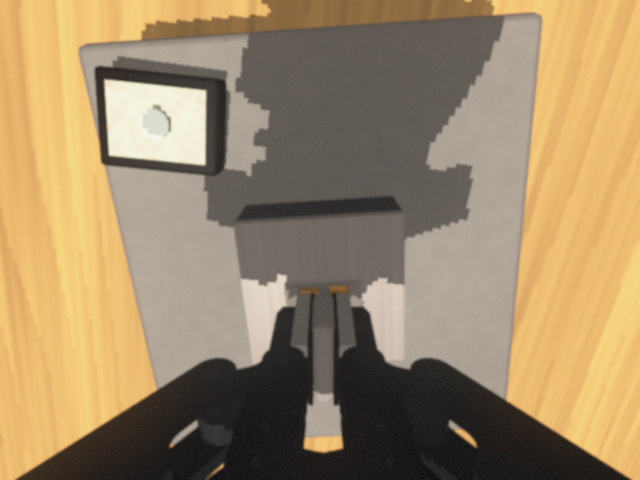

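The key is home: the tip is at about z=0.0757 and pressed with 8 N. The gripper has turned 1.63 rad clockwise with a +0.13 N m reaction, which matches the spring near its stop. The picture shows the fingers gripping the bow over the lock at (323,290), with the stone box still in its place. I'm handing in.

```bash
python3 -c "
from plant import *
print(hand_in())"
```

```text
the job is handed in; nothing more can be done
None
```

I handed the job in at about 24 s with the lid open on its stop, the key fully home and the arm still gripping it about a quarter turn clockwise; the hand-in gave no verdict, and I last checked the lid by camera before picking up the key.

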